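Clamp a cover glass in the slide press and keep it clamped

TASK

Push the specimen tray of the slide press along its rails, fully home against the end stop, and only then press the spring-loaded plunger down by 13 mm with the gripper, so that its pad clamps the cover glass; about 3 mm more or less does no harm, but never push it near the bottom of its stroke, which cracks the glass. Finish while still holding the plunger down there, pressing steadily (let go and it springs back), with the tray still home and the other things on the desk left where they stand.

Things in the scene. Friction and masses are not known exactly. Their poses are not given: they have to be found in the camera images.
- press: Slide press, fixed to the desk, place and yaw vary. Dark base 130 (x) x 290 (y) x 22 mm high, origin in its underside, base from y = -170 to +120 mm, z up. Two rails run along its y (tops at z = 35 mm) to a steel stop block at y = 105 mm. A bridge on two columns spans x = -68 to 68, y = 42 to 78, z = 70 to 88 mm; the plunger passes through it at x = 0, y = 60 mm.
- tray (a joint): Tray travel along the press's +y in m: 0 = fully out, 0.110 = fully home on the stop, slide under the plunger. Starts at 0 to 0.05, stays where it is left, about 2 N of friction. Aluminium plate 64 x 150 x 8 mm carrying a glass slide, with an upright steel grip post at its outer (-y) end.
- tray_post (a point): Centre of the top of the tray's grip post: upright plain steel cylinder, 20 mm in diameter, top 80 mm and foot (the tray's top) 32 mm above the desk. In the press's axes at x = 0, y = -140 mm + tray travel, so y = -30 mm when home. Grip it from above or push it.
- plunger (a joint): Travel of the plunger straight down, in m: 0 = up at rest, 0.022 = bottom of its stroke. A spring returns it: about 3.5 N to start it, about 9.5 N at 0.013, about 13.5 N at the bottom.
- cap_top (a point): The plunger's flat round black cap, 40 mm in diameter and 12 mm thick. This point is the centre of its top face, 130 mm above the desk when up, 117 mm when pressed by 13 mm; at x = 0, y = 60 mm in the press's axes. Z up. Press it from above.
- slide_box: Bystander: closed grey slide box 87 x 102 x 32 mm, loose, beyond the press (+x side). Origin under its centre.
- dropper: Bystander: small capped bottle, 32 mm in diameter, 70 mm tall, loose, beyond the press. Origin under its centre.
- jar: Bystander: small open glass jar, 60 mm wide at the rim, 60 mm tall, loose, beyond the end-stop end of the press. Origin under its centre.

How it is judged (in metres and radians):
On the way, in this order (a step that is already met when the one before it is completed fails the run):
1. the tray is home against the stop, the plunger still up (value of joint tray above 0.107 m and value of joint plunger below 0.004 m), for 0.2 s.
2. the gripper holds the plunger 10 to 16 mm down, the tray home (value of joint tray above 0.107 m and value of joint plunger between 0.01 and 0.016 m and (contact force between plunger and the fingers above 3 N or contact force between plunger and the arm above 3 N)), for 0.3 s.
At the end, for the whole second after the job is handed in: The tray is within 3 mm of its end stop, and the arm is pressing on the plunger's cap with more than 3 N and holds it still at 10 to 16 mm of travel, through the last second (all of step 2 and velocity of joint plunger between -0.005 and 0.005 m/s); the arm keeps its last pose, push and grip.
It fails at once if the plunger is pushed beyond 18 mm, which cracks the glass (value of joint plunger above 0.018 m).
It fails at once if the plunger is pressed more than 6 mm while the tray is not home (value of joint plunger above 0.006 m and value of joint tray below 0.106 m).
It fails at once if a bystander (slide box, dropper bottle or jar) is moved by more than 20 mm (distance of any of slide_box, dropper, jar from where it was at the start of the episode above 0.02 m).
It also fails if it takes over 45 s, if anything falls off the work surface, if the arm or the gripper's body presses on something with over 40 N, if the wrist force passes 120 N, or if a joint passes its speed limit or range.

ROBOT

A 6-joint arm with a two-finger parallel gripper is mounted at the origin on the work surface. World frame = base frame: x ahead of the robot, y to its left, z up, the work surface at z = 0. Lengths are in mm, angles in degrees, forces in N, time in s.
With the tool pointing down it reaches from about 325 to 850 mm from the base axis. Payload 4.4 kg.
Tool frame: the origin (TCP) lies at the very end of the fingers, on their centre line; the grasp point (between the pads) lies 19 mm behind it (manip.pinch_z is the distance from the TCP to the grasp point, in mm); z points along the fingers, y is the line along which they close (so a half turn about z gives the same grasp; the last joint's range is limited). The gripper opens to 94 mm and grips with 3 to 60 N. Pads are 16 mm wide; open, the fingers measure 119 mm over their backs; the gripper's body (75 mm by 177 mm) begins 78 mm behind the grasp point.
Start: joints at [-78.925, 11.837, 88.321, -0, 79.842, -8.623], TCP at [193.801, -541.358, 205.447] pointing down, gripper open.
Joint ranges: [-156.59, 156.59], [-49.26, 127.26], [12.9, 141.05], [-63.56, 243.56], [4.71, 150.69], [-161.64, 161.64]. Speed limits (degrees/s): [159.86, 159.86, 180, 180, 180, 180].

INTERFACE

Orientations are given as [roll, pitch, yaw] about the fixed x, y, z axes, in that order (R = Rz(yaw) Ry(pitch) Rx(roll)).
In Python, from station import manip, snapshot gives the robot as it stands. The module is installed in compiled form; this text tells all that it offers.
- The arm moves only by the shell command python3 -m inch 'ROWS' [FORCE]. ROWS is JSON, a list of rows, each a list of 3 entries, a list of its own where there are three numbers: the closure, from 0 (fully open) to 1 (shut), then the shift along the world's x, y, z in cm, then the turn, a rotation vector about the world's x, y, z in rad. A call has 1 to 20 rows; each row is the pose to reach, as a shift and turn from the pose commanded when the call began; what a row does not reach only later rows make up. A row lasts 1/12 s, in which the tool goes at most 41.7 mm and 7.16 degrees, less where a joint would pass 70% of its speed; a pose out of reach is approached as far as the arm can. A call with a gripper value outside its range is refused whole. The fingers move at their own pace and stop on an object; FORCE is the grip in N (left out, the last holds). Time passes only in rows, so rows that repeat a pose let the fingers close. It gives the time, the measured TCP pose, the force, the opening and the grip force at its end, in the units of the state.
- manip.get_obs(): the state, without advancing time (a new reading comes with each control period).
- snapshot(name): name is "scene" or "top" or "wrist"; returns a dict with "image" (400x640x3 uint8, red, green, blue), "z_map" (400x640 float32, mm along the optical axis (not along the pixel's ray), 0 where there is no reading), "vertical_fov" (degrees; the focal length in pixels is half the picture's height over the tangent of half this angle, whatever the lens; pixels are square), "cx", "cy" (the principal point, pixels), "k1" (the pictures are not rectified: a ray, as slopes to the right and down, at radius r is drawn at 1 + k1 r^2 times it, then the intrinsics apply), "R" (3x3) and "t" (3): a world point X has camera coordinates R X + t. Camera axes: x right, y down, z forward; pixel columns grow to the right and rows downward; lengths in mm; the calibration is good to about 2 mm. A picture is of the moment at which its call begins.
- manip.job_done(): hands the job in; it is judged then, once.
The state is a dict: "time": time; "q": joint angles; "dq": joint speeds; "effort": joint torques, N m; "tcp_pos": TCP position; "ee_rot": TCP orientation; "contact_force": force on the tool from outside, world axes, zero at the start; "ft_torque": the same for the moment, N m; "grip_width": finger opening in mm; "gripper_force": force on a finger pad.
Only numpy, scipy, OpenCV 4.12 (cv2) and the standard library are available. Lean on these libraries where they do the work, as an engineer would, in place of code of your own. Each camera call takes 0.05 s, during which the arm holds its last target. There are 200 camera calls.

## Working session

There is one attempt and no reset: what is moved stays moved. The work goes in short steps, Python scripts to look and compute and a shell command to move; the robot and the scene stay as the last step left them, time stands still between calls to the robot, and variables do not carry over. Pictures are saved under pics/ and viewed, at most 10 in all, crops included, and the job is handed in when it is done.

```bash
mkdir -p pics; cat > h.py <<'E'
import numpy as np, cv2, pickle
from station import manip, snapshot
def snap(n,f):
    s=snapshot(n); cv2.imwrite(f'pics/{f}.png',cv2.cvtColor(s['image'],cv2.COLOR_RGB2BGR)); pickle.dump(s,open(f'{f}.pkl','wb')); return s
def load(f): return pickle.load(open(f'{f}.pkl','rb'))
def cloud(s):
    f=200/np.tan(np.radians(s['vertical_fov']/2)); K=np.array([[f,0,s['cx']],[0,f,s['cy']],[0,0,1]])
    v,u=np.mgrid[:400,:640]; p=np.stack([u,v],-1).reshape(-1,1,2).astype(float)
    r=cv2.undistortPoints(p,K,np.array([s['k1'],0,0,0,0.])).reshape(400,640,2)
    z=s['z_map'].astype(float); c=np.dstack([r[...,0]*z,r[...,1]*z,z])
    P=(c-np.array(s['t']))@np.array(s['R']); P[z<=0]=np.nan; return P
E
python3 - <<'E'
from h import *
s=snap('top','top0'); snap('scene','scene0')
print(s['k1'],manip.get_obs())
E
```

```text
-0.08778467505126782 {'time': 0.1, 'q': array([-7.89252532e+01,  1.18810665e+01,  8.83963903e+01,  1.00714053e-04,
        7.98410742e+01, -8.62416523e+00]), 'dq': array([-0.00519865, -0.15714987, -0.05463665,  0.04557273, -0.01996288,
        0.03393425]), 'effort': array([-5.06742199e-04, -3.71867430e+01, -2.82294238e+01,  6.99429167e-02,
        3.11709603e-02, -5.38568077e-05]), 'tcp_pos': array([ 193.65674927, -540.63236753,  204.39192608]), 'ee_rot': array([-1.79882824e+02, -1.78719653e-02,  1.96988759e+01]), 'contact_force': array([-0.30797653,  0.1914187 ,  0.14529979]), 'ft_torque': array([ 0.02738151,  0.03303994, -0.03229099]), 'gripper_force': 0.0, 'grip_width': 93.7549205692839}
```

View pics/top0.png

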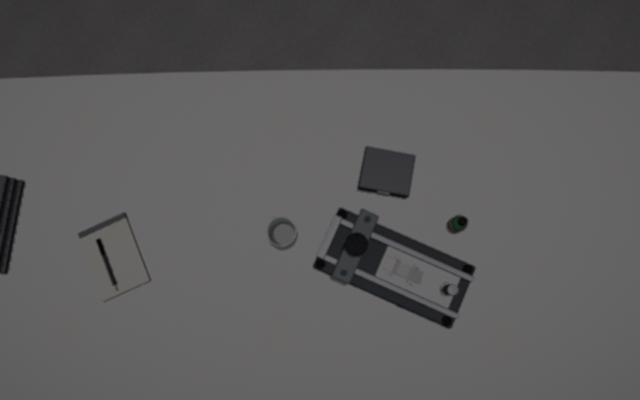

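View pics/scene0.png

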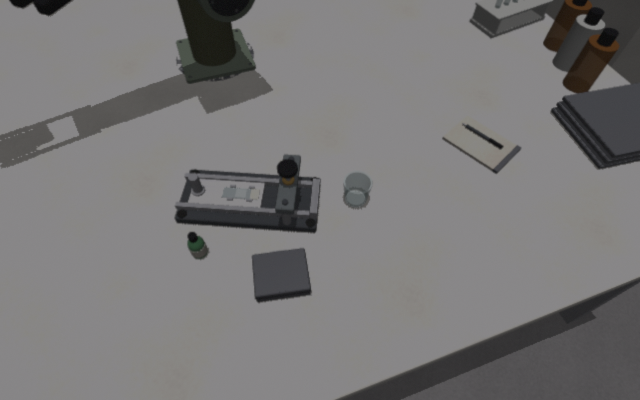

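The top view shows the cap at about (356,244), the post at (452,290), the jar at (283,234), the box at (387,172) and the dropper at (458,223). The scene view agrees with this. Next I measure their positions.

```bash
python3 - <<'E'
from h import *
for n,reg in (('top0',(slice(200,330),slice(305,480))),('scene0',(slice(155,235),slice(170,330)))):
    s=load(n);P=cloud(s)[reg].reshape(-1,3)
    c=P[(P[:,2]>124)&(P[:,2]<137)]; print(n,'cap',len(c),np.median(c,0),(c.max(0)+c.min(0))/2)
    b=P[(P[:,2]>83)&(P[:,2]<93)]; print('bridge',len(b),cv2.minAreaRect(b[:,:2].astype(np.float32)))
    cc=c.mean(0)
    p=P[(P[:,2]>72)&(P[:,2]<84)&(np.hypot(*(P[:,:2]-cc[:2]).T)>90)]; print('post',len(p),p.mean(0),(p.max(0)+p.min(0))/2, np.ptp(p,axis=0))
    b=P[(P[:,2]>12)&(P[:,2]<28)];print('base',cv2.minAreaRect(b[:,:2].astype(np.float32)))
P=cloud(load('top0'))
for n,(u,v) in dict(jar=(283,234),box=(387,172),drop=(458,223)).items(): print(n,P[v,u])
E
```

```text
top0 cap 406 [560.40956898  46.56226237 130.39005342] [560.65706984  45.66043233 129.19947801]
bridge 1050 ((524.2073974609375, -36.35175323486328), (216.5998992919922, 135.03335571289062), 65.45874786376953)
post 111 [ 498.60085551 -130.87869657   78.97780966] [ 543.45793551 -140.42302938   77.604716  ] [140.61181366  42.71424326  11.13999401]
base ((557.6741943359375, -45.580322265625), (288.78082275390625, 198.1031951904297), 65.5846176147461)
scene0 cap 308 [562.86564932  44.5180175  130.33350184] [559.89887649  45.29010644 128.4553207 ]
bridge 710 ((525.0428466796875, -34.23200988769531), (209.51144409179688, 136.75100708007812), 65.85466766357422)
post 89 [ 486.32151926 -129.91871849   78.89701954] [ 539.1461183  -138.01640929   77.66304514] [134.29648251  36.54199516  11.14236382]
base ((526.0737915039062, -32.80101013183594), (289.702880859375, 131.33065795898438), 65.81218719482422)
jar [591.88825692 185.40741682   4.91704877]
box [711.42331499 -20.21379587  31.09882597]
drop [ 606.60286785 -149.08323046   56.46849204]
```

Travel is about 6 mm, the press y axis points at 65.7°, the post is near (480.5,-131) and the cap near (560.5,46). I turn the tool by +46° so the fingers close along press x, and move above the post.

```bash
python3 -m inch '[[0.3,[28.7,41,-5],[0,0,0.8]],[0.3,[28.7,41,-5],[0,0,0.8]],[0.3,[28.7,41,-5],[0,0,0.8]],[0.3,[28.7,41,-5],[0,0,0.8]],[0.3,[28.7,41,-5],[0,0,0.8]],[0.3,[28.7,41,-5],[0,0,0.8]],[0.3,[28.7,41,-5],[0,0,0.8]],[0.3,[28.7,41,-5],[0,0,0.8]],[0.3,[28.7,41,-5],[0,0,0.8]],[0.3,[28.7,41,-5],[0,0,0.8]],[0.3,[28.7,41,-5],[0,0,0.8]],[0.3,[28.7,41,-5],[0,0,0.8]],[0.3,[28.7,41,-5],[0,0,0.8]],[0.3,[28.7,41,-5],[0,0,0.8]],[0.3,[28.7,41,-5],[0,0,0.8]],[0.3,[28.7,41,-5],[0,0,0.8]]]' 15
python3 - <<'E'
from h import *
s=snap('wrist','w0'); print(manip.get_obs()['q'])
P=cloud(s).reshape(-1,3); m=(abs(P[:,2]-80)<5)&(np.hypot(P[:,0]-480,P[:,1]+131)<25); p=P[m]; print(len(p),p.mean(0),(p.max(0)+p.min(0))/2,np.ptp(p,axis=0))
E
```

```text
time: 1.43
tcp_pos: [480.1, -132.5, 155.3]
ee_rot: [-180.0, 0.0, 65.5]
contact_force: [-0.3, -0.3, 0.2]
grip_width: 65.8
gripper_force: 0.0
[-2.54023018e+01  5.26028595e+00  1.02049255e+02 -2.59712357e-02
  7.26967831e+01 -7.99357925e-01]
523 [ 482.9504242  -128.35861166   79.02374368] [ 482.85682906 -128.76357958   78.05831974] [19.41537816 19.45689604  5.92207909]
```

View pics/w0.png

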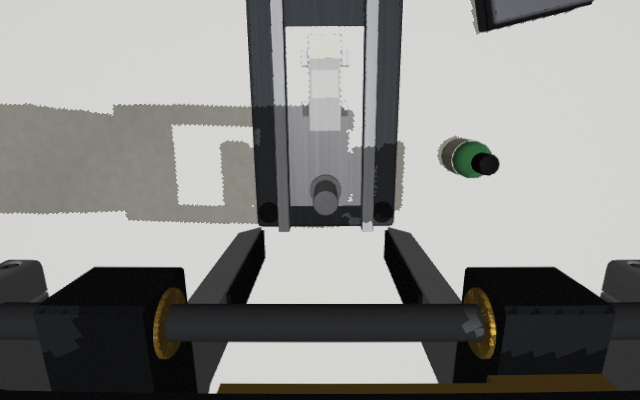

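The wrist view shows the post at (325,200), centred between the fingers and in line with the rails. The fingers can go down and grip.

```bash
python3 -m inch '[[0.3,[0.15,0.2,-3],[0,0,0]],[0.3,[0.15,0.2,-6],[0,0,0]],[0.3,[0.15,0.2,-8],[0,0,0]],[0.3,[0.15,0.2,-10],[0,0,0]],[0.3,[0.15,0.2,-10.8],[0,0,0]],[0.3,[0.15,0.2,-10.8],[0,0,0]],[0.9,[0.15,0.2,-10.8],[0,0,0]],[0.9,[0.15,0.2,-10.8],[0,0,0]],[0.9,[0.15,0.2,-10.8],[0,0,0]],[0.9,[0.15,0.2,-10.8],[0,0,0]],[0.9,[0.15,0.2,-10.8],[0,0,0]],[0.9,[0.15,0.2,-10.8],[0,0,0]]]' 15
```

```text
time: 2.48
tcp_pos: [482.8, -129.5, 48.1]
ee_rot: [179.9, 0.0, 65.5]
contact_force: [-0.5, 0.0, 0.3]
grip_width: 29.5
gripper_force: 0.0
```

```bash
python3 -m inch '[[1,[0,0,0],[0,0,0]],[1,[0,0,0],[0,0,0]],[1,[0,0,0],[0,0,0]],[1,[0,0,0],[0,0,0]],[1,[0.4,0.9,0],[0,0,0]],[1,[0.8,1.8,0],[0,0,0]],[1,[1.2,2.7,0],[0,0,0]],[1,[1.65,3.65,0],[0,0,0]],[1,[2.05,4.55,0],[0,0,0]],[1,[2.45,5.45,0],[0,0,0]],[1,[2.9,6.4,0],[0,0,0]],[1,[3.3,7.3,0],[0,0,0]],[1,[3.5,7.75,0],[0,0,0]],[1,[3.7,8.2,0],[0,0,0]],[1,[3.7,8.2,0],[0,0,0]],[1,[3.7,8.2,0],[0,0,0]]]' 20
```

```text
time: 3.82
tcp_pos: [520.0, -45.9, 47.6]
ee_rot: [180.0, -0.1, 65.5]
contact_force: [0.4, 2.2, 5.2]
grip_width: 20.0
gripper_force: 20.0
```

```bash
python3 -m inch '[[1,[0.12,0.27,0],[0,0,0]],[1,[0.25,0.55,0],[0,0,0]],[1,[0.37,0.82,0],[0,0,0]],[1,[0.37,0.82,0],[0,0,0]],[1,[0.37,0.82,0],[0,0,0]]]'; python3 -m inch '[[1,[0.08,0.18,0],[0,0,0]],[1,[0.16,0.36,0],[0,0,0]],[1,[0.16,0.36,0],[0,0,0]],[1,[0.16,0.36,0],[0,0,0]]]'
```

```text
time: 4.23
tcp_pos: [523.2, -38.8, 47.6]
ee_rot: [180.0, -0.0, 65.5]
contact_force: [-1.5, -0.5, 5.4]
grip_width: 19.8
gripper_force: 20.0
time: 4.57
tcp_pos: [524.2, -36.6, 47.7]
ee_rot: [-180.0, 0.1, 65.6]
contact_force: [-3.5, -4.3, 6.6]
grip_width: 19.8
gripper_force: 20.0
```

```bash
python3 -m inch '[[1,[0.08,0.18,0],[0,0,0]],[1,[0.16,0.36,0],[0,0,0]],[1,[0.16,0.36,0],[0,0,0]],[1,[0.16,0.36,0],[0,0,0]]]'; python3 - <<'E'
from h import *
s=snap('top','top1')
im=cv2.imread('pics/top1.png')[195:335,300:490]; cv2.imwrite('pics/top1c.png',cv2.convertScaleAbs(cv2.resize(im,None,fx=4,fy=4,interpolation=2),alpha=2))
E
```

```text
time: 4.9
tcp_pos: [524.5, -35.9, 47.6]
ee_rot: [-179.9, 0.5, 65.6]
contact_force: [-7.3, -11.6, 9.0]
grip_width: 19.9
gripper_force: 20.0
```

View pics/top1c.png

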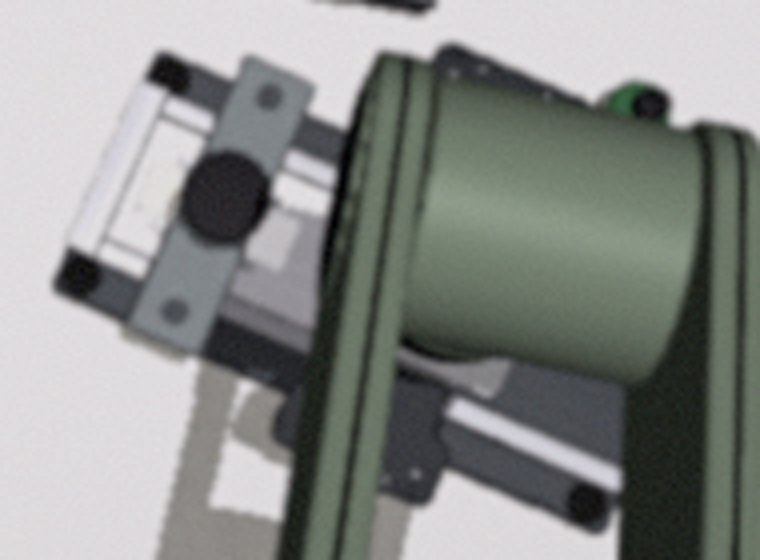

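The tray's edge meets the stop block at about (125,160) in the crop, and the force rose to 14 N without further motion, so it is home. I release and rise.

```bash
python3 -m inch '[[0.4,[0,0,0],[0,0,0]],[0.4,[0,0,0],[0,0,0]],[0.4,[0,0,0],[0,0,0]],[0.4,[0,0,0],[0,0,0]],[0.4,[0,0,0],[0,0,0]],[0.4,[0,0,0],[0,0,0]],[0.4,[0,0,2],[0,0,0]],[0.4,[0,0,5],[0,0,0]],[0.4,[0,0,8],[0,0,0]],[0.4,[0,0,11.5],[0,0,0]],[1,[0,0,13],[0,0,0]],[1,[0,0,13],[0,0,0]],[1,[0,0,13],[0,0,0]],[1,[0,0,13],[0,0,0]],[1,[0,0,13],[0,0,0]],[1,[0,0,13],[0,0,0]],[1,[0,0,13],[0,0,0]]]'
python3 - <<'E'
from h import *
s=snap('wrist','w1'); P=cloud(s)
Q=P.reshape(-1,3)
for c,z in (((561,46),130),((524.5,-36),80)):
    p=Q[(abs(Q[:,2]-z)<4)&(np.hypot(Q[:,0]-c[0],Q[:,1]-c[1])<30)]; print(len(p),len(p) and (p.mean(0),(p.max(0)+p.min(0))/2,np.ptp(p,axis=0),np.median(p[:,2])))
E
```

```text
time: 6.37
tcp_pos: [525.2, -31.7, 175.7]
ee_rot: [-179.8, 0.0, 65.5]
contact_force: [0.0, 0.3, 0.9]
grip_width: 13.4
gripper_force: 0.0
3199 (array([560.94314993,  45.83871871, 129.14016205]), array([560.73370914,  45.61769852, 128.81490859]), array([38.65501274, 39.44703283,  5.62771588]), np.float64(129.15524550899832))
431 (array([524.68280553, -35.68566447,  79.08541839]), array([524.62062903, -36.00040456,  78.77675566]), array([18.96209245, 19.57761833,  5.20072331]), np.float64(79.15481081760908))
```

View pics/w1.png

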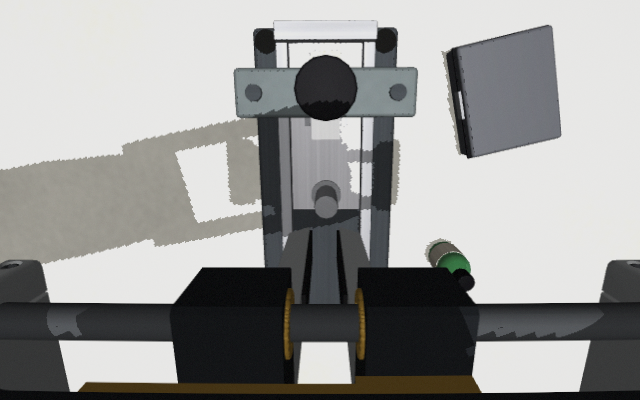

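The tray is home: post to cap measures 89 mm against 90 mm nominal, and the post at (326,200) has not moved. The cap is at (326,88), or (560.9,45.8) in the world. I move above it with the fingers shut.

```bash
python3 -m inch '[[1,[1.8,3.9,0],[0,0,0]],[1,[3.55,7.75,0],[0,0,0]],[1,[3.55,7.75,-1],[0,0,0]],[1,[3.55,7.75,-2],[0,0,0]],[1,[3.55,7.75,-3],[0,0,0]],[1,[3.55,7.75,-3.5],[0,0,0]],[1,[3.55,7.75,-3.5],[0,0,0]],[1,[3.55,7.75,-3.5],[0,0,0]],[1,[3.55,7.75,-3.5],[0,0,0]],[1,[3.55,7.75,-3.5],[0,0,0]]]' 20; python3 -m inch '[[1,[0,0,-0.4],[0,0,0]],[1,[0,0,-0.7],[0,0,0]],[1,[0,0,-0.7],[0,0,0]],[1,[0,0,-0.7],[0,0,0]],[1,[0,0,-0.7],[0,0,0]]]'
```

```text
time: 7.25
tcp_pos: [562.2, 44.9, 143.2]
ee_rot: [179.9, -0.0, 65.5]
contact_force: [0.7, 0.0, 0.6]
grip_width: 0.2
gripper_force: 0.0
time: 7.67
tcp_pos: [561.6, 45.6, 135.4]
ee_rot: [-180.0, 0.0, 65.5]
contact_force: [-0.4, 0.4, 0.1]
grip_width: 0.5
gripper_force: 0.0
```

Now I go down in small steps to find contact.

```bash
python3 -m inch '[[1,[0,0,-0.2],[0,0,0]],[1,[0,0,-0.4],[0,0,0]],[1,[0,0,-0.4],[0,0,0]],[1,[0,0,-0.4],[0,0,0]]]';python3 -m inch '[[1,[0,0,-0.2],[0,0,0]],[1,[0,0,-0.2],[0,0,0]],[1,[0,0,-0.2],[0,0,0]]]';python3 -m inch '[[1,[0,0,-0.2],[0,0,0]],[1,[0,0,-0.2],[0,0,0]],[1,[0,0,-0.2],[0,0,0]]]'
```

```text
time: 8.0
tcp_pos: [561.5, 45.6, 131.2]
ee_rot: [-180.0, 0.0, 65.5]
contact_force: [-0.4, -0.1, 0.1]
grip_width: 0.5
gripper_force: 0.0
time: 8.25
tcp_pos: [562.0, 45.6, 130.1]
ee_rot: [180.0, -0.0, 65.5]
contact_force: [-0.2, 0.2, 3.4]
grip_width: 0.4
gripper_force: 1.7
time: 8.5
tcp_pos: [562.1, 45.6, 127.9]
ee_rot: [180.0, -0.0, 65.5]
contact_force: [-0.8, 0.9, 4.3]
grip_width: 0.4
gripper_force: 2.3
```

Contact came at z of about 130.0, and the plunger is now about 2 mm down. I go on to z of about 117.

```bash
python3 -m inch '[[1,[0,0,-0.2],[0,0,0]],[1,[0,0,-0.4],[0,0,0]],[1,[0,0,-0.6],[0,0,0]],[1,[0,0,-0.8],[0,0,0]],[1,[0,0,-0.9],[0,0,0]],[1,[0,0,-0.9],[0,0,0]],[1,[0,0,-0.9],[0,0,0]],[1,[0,0,-0.9],[0,0,0]]]'
```

```text
time: 9.17
tcp_pos: [562.1, 45.6, 119.6]
ee_rot: [180.0, -0.0, 65.5]
contact_force: [-2.8, 0.3, 7.8]
grip_width: 0.2
gripper_force: 4.0
```

```bash
python3 -m inch '[[1,[0,0,-0.15],[0,0,0]],[1,[0,0,-0.28],[0,0,0]],[1,[0,0,-0.28],[0,0,0]],[1,[0,0,-0.28],[0,0,0]],[1,[0,0,-0.28],[0,0,0]],[1,[0,0,-0.28],[0,0,0]],[1,[0,0,-0.28],[0,0,0]],[1,[0,0,-0.28],[0,0,0]],[1,[0,0,-0.28],[0,0,0]]]'
python3 - <<'E'
from h import *
s=snap('wrist','w2'); Q=cloud(s).reshape(-1,3)
for c,z,r in (((561,46),117,30),((524.5,-36),80,20)):
    p=Q[(abs(Q[:,2]-z)<5)&(np.hypot(Q[:,0]-c[0],Q[:,1]-c[1])<r)]; print(len(p),len(p) and (p.mean(0),np.median(p[:,2])))
o=manip.get_obs(); print(o['tcp_pos'],o['contact_force'],o['dq'])
E
```

```text
time: 9.92
tcp_pos: [562.1, 45.5, 117.0]
ee_rot: [180.0, -0.0, 65.5]
contact_force: [-2.8, 0.2, 8.5]
grip_width: 0.6
gripper_force: 4.6
1599 (array([564.28383841,  54.95383088, 115.87314473]), np.float64(115.85104348440133))
91 (array([523.25526993, -39.93403746,  79.47469595]), np.float64(79.4731427812196))
[562.05289434  45.5594973  116.99171829] [-2.89795739  0.72466042  9.26771472] [ 0.07447804 -0.10113523  0.01189178  0.03419351 -0.00185144  0.03985294]
```

View pics/w2.png

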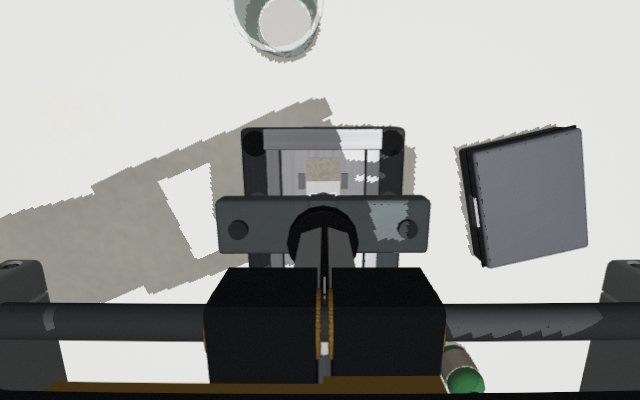

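The wrist view shows the closed fingers pressing the cap at (323,235), with the tray up against the stop and the bystanders undisturbed. The cap is 13 mm down, at about 9 N and steady.

```bash
python3 -c "
from station import manip
print(manip.job_done())"
```

```text
the job is handed in; nothing more can be done
None
```

I pushed the tray home against its stop first, then pressed the plunger about 13 mm down and held it there at about 9 N; the job is handed in, but no verdict came back.

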